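# Turn a drawer front face down on the drilling board

### The job

Turn the small drawer front over onto the cork-faced drilling board without ever taking hold of it: with the fingertips push it along the bench against the board's front edge, tip it up there by its finger-pull edge until it falls over face down onto the cork, then push it home against the fence all along its edge. It must not be gripped or lifted clear, it must end lying flat on the cork with nothing hanging over either end of the board, and the drill, glue bottle, tape measure and wide drawer front must be left where they are.

Things in the scene. Friction and masses are not known exactly. Their poses are not given: they have to be found in the camera images.
- drawer_front: Small drawer front: plywood panel with a white face, 110 (its x) by 160 (y) by 16 mm (z), about 0.2 kg, lying loose on its back on the bench, 35 to 60 mm in front of the board and turned up to 0.3 rad from it. Origin: centre of its back, the underside at the start; z points out of the white face. The finger pull is its -x long edge, towards the robot; the +x long edge, towards the board, is square.
- butt_mid (a point): Middle of the small drawer front's square +x long edge, at half thickness (8 mm from the back).
- pull_left (a point): +y end (x -55, y +80 mm) of the small drawer front's finger-pull lip, 2.5 mm below the white face. The lip is the very edge, 5 mm thick (z 11 to 16 mm); below it a bevel undercuts the edge, sloping down to the back (z 0) 17 mm farther in.
- pull_right (a point): -y end (x -55, y -80 mm) of the same lip.
- board: Drilling board screwed to the bench, 280 mm wide (its y), x away from the robot, z up; origin on the bench surface under the middle of the cork. Plywood with cork facing, together 15 mm high. The cork runs 130 mm in x, from the upright front face (x -65 mm) to the fence (x +65 mm), a wooden strip across the full width, 25 mm thick, its top 42 mm above the bench.
- pad_front (a point): Middle of the board's front top edge (x -65 mm, 15 mm above the bench). With the drawer front pressed against this front by some 8 N, a fingertip on the lip carries it up by friction and then from below; past upright it falls over by itself and lands anywhere from overhanging the board's front by 40 mm to lying wholly on the cork short of the fence.
- fence_foot (a point): Middle of the foot of the fence's face, at cork level (x +65 mm, 15 mm above the bench); same axes as the board.
- drill: A cordless drill standing on its battery beside the board, 250 mm long with its bit, 200 mm high; origin under the battery's centre. Leave alone.
- glue: A white glue bottle, 52 mm across, 150 mm high, beside the board; origin under its centre. Leave alone.
- tape: A tape measure, 66 by 36 by 64 mm, beside the board; origin under its centre. Leave alone.
- wide_front: A wide drawer front, 110 by 300 by 16 mm, of the same make, lying farther off to the robot's right with its white face up; origin at the centre of its underside. Leave alone.
There are look-alikes about, which are no part of the job. What is shaped like the drawer_front but turquoise is not meant.

How it is judged:
By the outcome, as a careful person would: the job done as asked, in the order asked, and still so for the second after the job is handed in, with the robot touching nothing.
It also fails if it takes over 58 s, if anything falls off the work surface, if the arm or the gripper's body presses on something with over 40 N, if the wrist force passes 120 N, or if a joint passes its speed limit or range.

### The arm

A 7-joint arm with a two-finger parallel gripper is mounted at the origin on the work surface. World frame = base frame: x ahead of the robot, y to its left, z up, the work surface at z = 0. Lengths are in m, angles in rad, forces in N, time in s.
With the tool pointing down it reaches from about 0.35 to 0.9 m from the base axis. Payload 8.1 kg.
Tool frame: the origin (TCP) lies on the centre line of the jaws, within the pads' length; the fingertips stand 14 mm ahead of it and the grasp point (between the pads) lies 5 mm behind it; z points along the fingers, y is the direction in which the jaws open and shut (so a half turn about z gives the same grasp; the last joint's range is limited). The gripper opens to 92 mm and grips with 3 to 60 N. Pads are 19 mm wide; open, the fingers measure 130 mm over their backs; the gripper's body (75 mm by 190 mm) begins 47 mm behind the grasp point.
Start: joints at [1.09, 0.434, 0.025, 1.573, -0.012, 1.134, -0.075], TCP at [0.231, -0.581, 0.241] pointing down, gripper open.
Joint ranges: [-2.62, 2.62], [-0.44, 2.09], [-1.27, 1.32], [0.08, 2.57], [-1.32, 4.46], [0.12, 2], [-2.74, 2.74]. Speed limits (rad/s): [2.22, 2.22, 3.01, 3.01, 3.14, 3.14, 3.14].

### API

Orientations are given as a rotation vector (axis times angle).
In Python, from cell import arm, optics gives the robot as it stands.
- The arm moves only by the shell command python3 -m creep 'ROWS' [FORCE]. ROWS is JSON, a list of rows, each an object with "translation": the shift along the tool's x, y, z in m, a list of three; "rot": the turn, a rotation vector about the tool's x, y, z in degrees, a list of three; "jaw": the finger opening in m, from 0 to 0.0918. In form: [{"translation": [x, y, z], "rot": [wx, wy, wz], "jaw": jaw}, ...]. A call has 1 to 12 rows; each row shifts and turns the commanded pose from where the row before left it, along the tool's axes as they then stand; what a row does not reach is not made up. A row lasts 1/12 s, in which the tool goes at most 41.7 mm and 7.16 degrees, less where a joint would pass 70% of its speed; a pose out of reach is approached as far as the arm can. A call is refused whole if a number of a shift passes 0.0417 or a number of a turn 7.16, either way. A call with a gripper value outside its range is refused whole. The fingers move at their own pace and stop on an object; FORCE is the grip in N (left out, the last holds). Time passes only in rows, so rows that do not move let the fingers close. It gives the time, the measured TCP pose, the force and the opening at its end, in the units of the state.
- arm.observe(): the state, without advancing time (a new reading comes with each control period).
- optics.get_image(name): name is "scene" or "top" or "wrist"; returns the picture (384x512x3 uint8, red, green, blue); there is no depth.
- optics.camera_info(name): a dict with "fx", "fy", "cx", "cy" (pixels), "R" (3x3) and "t" (3): a world point X has camera coordinates R X + t. Camera axes: x right, y down, z forward; pixel columns grow to the right and rows downward; lengths in m; the calibration is good to about 2 mm. A picture is of the moment at which its call begins: read the wrist's pose just before it. camera_info takes no time and is no camera call; for the wrist camera it gives the pose at the moment of the call.
- arm.sign_off(): hands the job in, once; it reports no verdict.
Trained networks look in the newest picture that a camera, given by its name, has taken for a name from the list of things; names that differ only in an ending like _2 or _b are one class to them, and where a whole thing is asked for, a point or a joint stands for the part that bears it (a point fixed in the world has none). Each returns a list of dicts, best first, with "score" (0 to 1); they miss things now and then, are a little off and sometimes report something else, mostly with a low value. They report only what shows in the picture. A call takes as long as a camera call. They do not tell look-alikes from the thing itself.
- optics.boxes_of(camera, thing): "location" ([column, row] in pixels, amid what is visible of it).
- optics.pinpoint(camera, thing): "location" ([column, row] in pixels: a listed point, or the origin of a listed thing).
The state is a dict: "clock": time; "joints": joint angles; "dq": joint speeds; "joint_efforts": joint torques, N m; "position": TCP position; "ee_rot": TCP orientation; "force": force on the tool from outside, world axes, zero at the start; "ft_torque": the same for the moment, N m; "width": opening from 0.0 (shut) to 1.0 (fully open).
Only numpy, scipy, OpenCV 4.12 (cv2) and the standard library are available. Lean on these libraries where they do the work, as an engineer would, in place of code of your own. Each camera call takes 0.05 s, during which the arm holds its last target.

## Working session

There is one attempt and no reset: what is moved stays moved. The work goes in short steps, Python scripts to look and compute and a shell command to move; the robot and the scene stay as the last step left them, time stands still between calls to the robot, and variables do not carry over. Pictures are saved under pics/ and viewed, and the job is handed in when it is done.

```bash
ls; mkdir -p pics
python3 - <<'E'
from cell import arm, optics
import cv2
print(arm.observe())
for n in ("scene","top"):
    im=optics.get_image(n); cv2.imwrite(f"pics/{n}0.png",im[:,:,::-1])
    print(n,optics.camera_info(n))
    for t in ("drawer_front","butt_mid","pull_left","pull_right","pad_front","fence_foot","board","drill","glue","tape","wide_front"):
        print(t,[(r["score"],r["location"]) for r in optics.pinpoint(n,t)][:4])
print(arm.observe()["clock"])
E
```

```text
pics
{'clock': 0.0, 'joints': array([ 1.090402  ,  0.43526022,  0.02495099,  1.57409152, -0.01159714,
        1.13399195, -0.07512293]), 'dq': array([ 0.00095069,  0.00116777,  0.0003057 , -0.00086457,  0.00114105,
       -0.00213136,  0.00099816]), 'joint_efforts': array([-4.56086937e-04, -6.67852306e+01,  9.85517576e-01, -3.14450240e+01,
       -6.02394319e-02,  4.28712065e-02,  1.21629478e-04]), 'position': array([ 0.23032429, -0.58048818,  0.23992372]), 'ee_rot': array([-3.08421283e+00, -5.89514532e-01,  6.87159236e-04]), 'force': array([ 1.01781625,  0.188223  , -0.10053492]), 'ft_torque': array([ 0.0072719 , -0.02849799,  0.01360019]), 'width': 0.9962440719378887}
scene {'fx': 377.2196400372153, 'fy': 377.2196400372153, 'cx': 252.64795388452328, 'cy': 191.2272293267593, 'R': array([[ 5.05179234e-01,  8.63014063e-01, -8.17003981e-04],
       [ 4.88347999e-01, -2.86642682e-01, -8.24228248e-01],
       [-7.11554758e-01,  4.15984013e-01, -5.66257122e-01]]), 't': array([-0.23740408, -0.25856415,  1.6947525 ])}
drawer_front [(0.93, [213.4, 178.4]), (0.71, [275.1, 183.9]), (0.71, [311
[... 941 characters left out ...]
e-01]]), 't': array([-0.05171155,  0.57282378,  1.0282606 ])}
drawer_front [(0.91, [120.7, 259.1]), (0.88, [266.5, 274.2]), (0.63, [203.4, 214.9])]
butt_mid [(0.94, [116.9, 274.6]), (0.72, [271.6, 253.2]), (0.57, [202.8, 195.9])]
pull_left [(0.95, [149.0, 239.2]), (0.75, [235.0, 287.5]), (0.72, [164.8, 229.8]), (0.21, [108.1, 193.4])]
pull_right [(0.95, [91.2, 230.3]), (0.84, [225.5, 242.3]), (0.71, [295.5, 296.3])]
pad_front [(0.91, [201.5, 181.3])]
fence_foot [(0.75, [206.6, 138.7])]
board [(0.86, [205.7, 162.4])]
drill [(0.57, [111.2, 194.5])]
glue [(0.86, [287.2, 164.9])]
tape [(0.55, [281.3, 205.2]), (0.37, [224.6, 240.8])]
wide_front [(0.96, [418.4, 238.6]), (0.71, [204.3, 196.7])]
1.2
```

View images.

View pics/scene0.png

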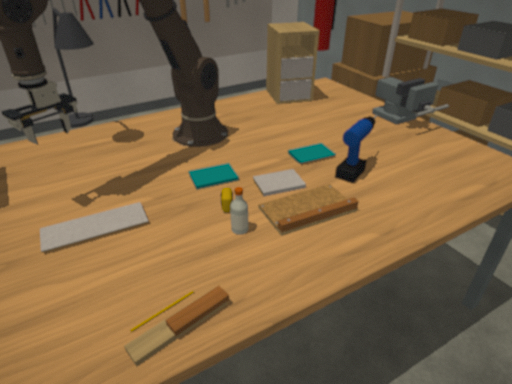

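View pics/top0.png

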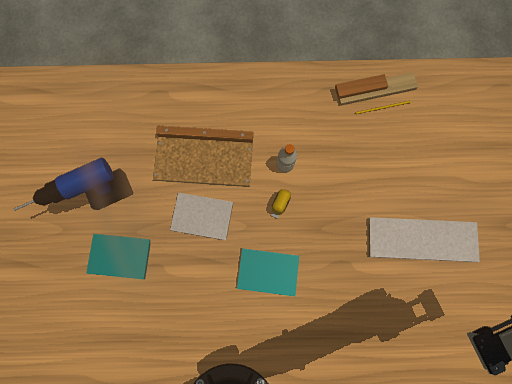

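Run:
```python
import cv2
im=cv2.imread("pics/top0.png")[120:310,70:310]
cv2.imwrite("pics/top0c.png",cv2.resize(im,None,fx=3,fy=3,interpolation=cv2.INTER_CUBIC))
```

```text
(no output)
```

View pics/top0c.png

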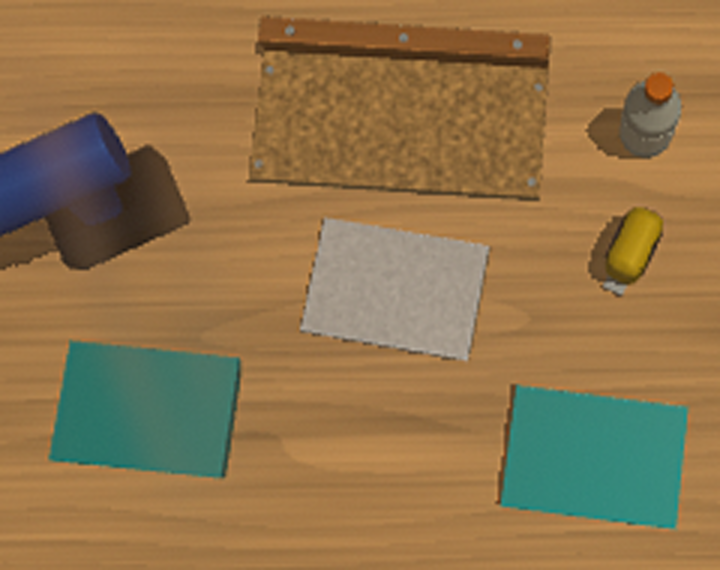

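The white panel at top-view pixel (203,215) is the small drawer front: it has the right size and lies in front of the board. The panels at (120,257) and (268,272) are the turquoise look-alikes, and (424,240) is the wide front. The enlarged crop confirms this. Next I work out its position.

```bash
cat > h.py <<'E'
import numpy as np, cv2
from cell import arm, optics
def ray(ci,px,z):
    R=np.array(ci["R"]);t=np.array(ci["t"])
    d=R.T@np.array([(px[0]-ci["cx"])/ci["fx"],(px[1]-ci["cy"])/ci["fy"],1.]); c=-R.T@t
    return c+d*(z-c[2])/d[2]
def proj(ci,X):
    p=np.array(ci["R"])@np.array(X)+np.array(ci["t"]); return [ci["cx"]+ci["fx"]*p[0]/p[2],ci["cy"]+ci["fy"]*p[1]/p[2]]
E
python3 - <<'E'
from h import *
for n,seed in (("top",(203,215)),("scene",(280,181))):
    im=cv2.imread(f"pics/{n}0.png"); ci=optics.camera_info(n)
    hsv=cv2.cvtColor(im,cv2.COLOR_BGR2HSV)
    m=((hsv[:,:,1]<50)&(hsv[:,:,2]>120)).astype(np.uint8)
    k,l=cv2.connectedComponents(m); mm=(l==l[seed[1],seed[0]]).astype(np.uint8)
    c=max(cv2.findContours(mm,0,1)[0],key=cv2.contourArea)
    P=np.array([ray(ci,p,.016)[:2] for p in c[:,0,:].astype(float)],np.float32)
    r=cv2.minAreaRect(P); print(n,mm.sum(),r[0],r[1],r[2]); print(cv2.boxPoints(r).round(4).tolist())
ci=optics.camera_info("top"); cs=optics.camera_info("scene")
for px in ((152.7,180.3),(249.3,186.3),(201.5,181.3)): print(ray(ci,px,.015).round(4))
print("ff",ray(ci,(206.6,138.7),.015).round(4),ray(cs,(315.3,214.6),.015).round(4),"pf",ray(cs,(292.4,195.1),.015).round(4))
print("fence ends top", ray(ci,(156,126),.042).round(4),ray(ci,(253.3,131.5),.042).round(4))
# drill, tape, glue
print("glue",ray(ci,(287.2,164.9),0),ray(cs,(240.8,227.1),0),"tape",ray(ci,(281.3,205.2),0),ray(cs,(231.1,203.8),0),"drill",ray(ci,(111.2,194.5),0),ray(cs,(344.7,174.1),0))
E
```

```text
top 2147 (0.5197317600250244, 0.07541573792695999) (0.15869177877902985, 0.10968412458896637) 78.89263153076172
[[0.4505999982357025, 0.008100000210106373], [0.5583000183105469, -0.013000000268220901], [0.5888000130653381, 0.14270000159740448], [0.4812000095844269, 0.16380000114440918]]
scene 731 (0.5231404304504395, 0.07599228620529175) (0.15645059943199158, 0.10922804474830627) 78.68309020996094
[[0.45419999957084656, 0.009999999776482582], [0.5612999796867371, -0.01140000019222498], [0.5920000076293945, 0.1420000046491623], [0.48489999771118164, 0.16339999437332153]]
[0.6251 0.2166 0.015 ]
[ 0.6022 -0.0616  0.015 ]
[0.6195 0.0758 0.015 ]
ff [0.7482 0.0616 0.015 ] [0.7445 0.0672 0.015 ] pf [0.6209 0.067  0.015 ]
fence ends top [0.78   0.2053 0.042 ] [ 0.7578 -0.076   0.042 ]
glue [ 0.66796226 -0.17426363  0.        ] [ 0.66364716 -0.15552779  0.        ] tape [ 0.54800831 -0.15283703  0.        ] [ 0.54175292 -0.12524866  0.        ] drill [0.58862524 0.3396214  0.        ] [0.59089245 0.32811719 0.        ]
```

```bash
python3 -m creep '[{"translation":[0.024,-0.03,0],"rot":[0,0,0],"jaw":0.08},{"translation":[0.024,-0.03,0],"rot":[0,0,0],"jaw":0.08},{"translation":[0.024,-0.03,0],"rot":[0,0,0],"jaw":0.08},{"translation":[0.024,-0.03,0],"rot":[0,0,0],"jaw":0.08},{"translation":[0.024,-0.03,0],"rot":[0,0,0],"jaw":0.08},{"translation":[0.024,-0.03,0],"rot":[0,0,0],"jaw":0.08},{"translation":[0.024,-0.03,0],"rot":[0,0,0],"jaw":0.08},{"translation":[0.024,-0.03,0],"rot":[0,0,0],"jaw":0.08},{"translation":[0.024,-0.03,0],"rot":[0,0,0],"jaw":0.08},{"translation":[0.024,-0.03,0],"rot":[0,0,0],"jaw":0.08},{"translation":[0.024,-0.03,0],"rot":[0,0,0],"jaw":0.08},{"translation":[0.024,-0.03,0],"rot":[0,0,0],"jaw":0.08}]'
cat >> h.py <<'E'
from scipy.spatial.transform import Rotation as Rn
A=-0.0815
ex=np.array([np.cos(A),np.sin(A),0]); ey=np.array([-np.sin(A),np.cos(A),0])
S0=0.6061; U0=0.1268   # board front, board mid (board axes)
def st():
    o=arm.observe(); p=o["position"]; R=Rn.from_rotvec(o["ee_rot"]).as_matrix()
    x,z=R[:,0],R[:,2]
    print("t",round(o["clock"],2),"pos",p.round(4),"s",round(p@ex-S0,4),"u",round(p@ey-U0,4),"toolx yaw rel board deg",np.degrees(np.arctan2(x[1],x[0])-A).round(2),"pitch",np.degrees(np.arctan2(z@ex,-z[2])).round(2),"F(s,u,z)",(o["force"]@ex).round(1),(o["force"]@ey).round(1),o["force"][2].round(1),"w",o["width"].round(3),"q",o["joints"].round(2))
    return o,R
def want(s,u,z):
    o,R=st(); d=ex*(s+S0)+ey*(u+U0)+np.array([0,0,z])-o["position"]
    print("tool shift",(R.T@d).round(4),"n",np.linalg.norm(d).round(3))
E
python3 -c "
from h import *
want(-.181,-.0095,.24)"
```

```text
clock: 2.2
position: [0.3656, -0.1384, 0.2411]
ee_rot: [3.085, 0.589, 0.001]
force: [2.0, 0.1, -0.5]
width: 0.869Traceback (most recent call last):
  File "<string>", line 3, in <module>
    want(-.181,-.0095,.24)
    ~~~~^^^^^^^^^^^^^^^^^^
  File "h.py", line 19, in want
    o,R=st(); d=ex*(s+S0)+ey*(u+U0)+np.array([0,0,z])-o["position"]
        ~~^^
  File "h.py", line 16, in st
    print("t",round(o["clock"],2),"pos",p.round(4),"s",round(p@ex-S0,4),"u",round(p@ey-U0,4),"toolx yaw rel board deg",np.degrees(np.arctan2(x[1],x[0])-A).round(2),"pitch",np.degrees(np.arctan2(z@ex,-z[2])).round(2),"F(s,u,z)",(o["force"]@ex).round(1),(o["force"]@ey).round(1),o["force"][2].round(1),"w",o["width"].round(3),"q",o["joints"].round(2))
                                                                                                                                                                                                                                                                                                                ^^^^^^^^^^^^^^^^
AttributeError: 'float' object has no attribute 'round'
```

```bash
sed -i 's/o\["width"\].round(3)/round(o["width"],3)/' h.py
python3 -m creep '[{"translation":[0,0,0],"rot":[0,0,6.6],"jaw":0.08},{"translation":[0,0,0],"rot":[0,0,6.6],"jaw":0.08},{"translation":[0,0,0],"rot":[0,0,6.6],"jaw":0.08},{"translation":[0,0,0],"rot":[0,0,6.5],"jaw":0.08},{"translation":[0.007,-0.0322,0.015],"rot":[0,0,0],"jaw":0.08},{"translation":[0.007,-0.0322,0.015],"rot":[0,0,0],"jaw":0.08},{"translation":[0.007,-0.0322,0.015],"rot":[0,0,0],"jaw":0.08},{"translation":[0.007,-0.0322,0.015],"rot":[0,0,0],"jaw":0.08},{"translation":[0.007,-0.0322,0.015],"rot":[0,0,0],"jaw":0.08},{"translation":[0.007,-0.0322,0.015],"rot":[0,0,0],"jaw":0.08},{"translation":[0.007,-0.0322,0.015],"rot":[0,0,0],"jaw":0.08}]'
python3 - <<'E'
from h import *
want(-.181,-.0095,.02)
for n in ("wrist","top"): cv2.imwrite(f"pics/{n}1.png",optics.get_image(n)[:,:,::-1])
E
```

```text
clock: 3.12
position: [0.433, 0.0821, 0.1352]
ee_rot: [-3.139, 0.128, -0.001]
force: [0.5, -1.0, 0.5]
width: 0.871
t 3.12 pos [0.433  0.0821 0.1352] s -0.1812 u -0.0097 toolx yaw rel board deg -0.02 pitch 0.05 F(s,u,z) 0.6 -0.9 0.5 w 0.871 q [ 0.05  0.31 -0.43  2.11  0.19  0.76 -2.15]
tool shift [ 1.000e-04 -2.000e-04  1.152e-01] n 0.115
```

View pics/wrist1.png

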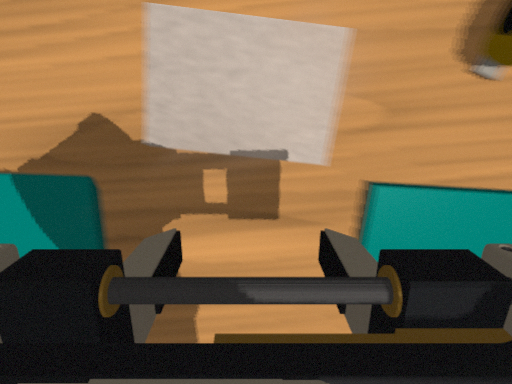

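View pics/top1.png

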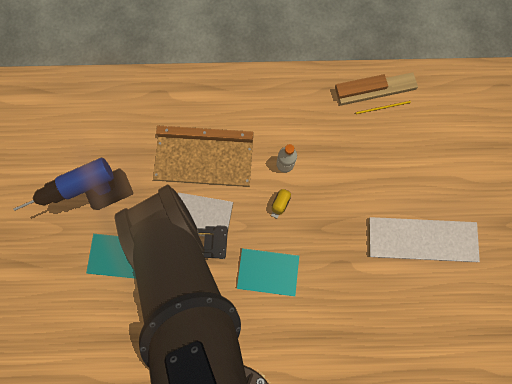

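The wrist view shows the white front at (245,85), centred between the fingers, with both turquoise panels clear. I lower the fingers behind its pull edge.

```bash
python3 -m creep '[{"translation":[0,0,0.035],"rot":[0,0,0],"jaw":0.08},{"translation":[0,0,0.035],"rot":[0,0,0],"jaw":0.08},{"translation":[0,0,0.025],"rot":[0,0,0],"jaw":0.08},{"translation":[0,0,0.018],"rot":[0,0,0],"jaw":0.08},{"translation":[0,0,0.002],"rot":[0,0,0],"jaw":0.08},{"translation":[0,0,0],"rot":[0,0,0],"jaw":0.08}]'
python3 - <<'E'
from h import *
st()
E
```

```text
clock: 3.72
position: [0.4321, 0.0801, 0.0204]
ee_rot: [3.138, -0.128, -0.003]
force: [0.0, -0.1, -0.2]
width: 0.872
t 3.72 pos [0.4321 0.0801 0.0204] s -0.182 u -0.0118 toolx yaw rel board deg 0.01 pitch -0.1 F(s,u,z) 0.0 -0.1 -0.2 w 0.872 q [-0.05  0.51 -0.33  2.21  0.35  0.48 -2.3 ]
```

```bash
python3 -m creep '[{"translation":[0.005,0,0],"rot":[0,0,0],"jaw":0.08},{"translation":[0.005,0,0],"rot":[0,0,0],"jaw":0.08},{"translation":[0.005,0,0],"rot":[0,0,0],"jaw":0.08},{"translation":[0.005,0,0],"rot":[0,0,0],"jaw":0.08},{"translation":[0.005,0,0],"rot":[0,0,0],"jaw":0.08},{"translation":[0.005,0,0],"rot":[0,0,0],"jaw":0.08},{"translation":[0.005,0,0],"rot":[0,0,0],"jaw":0.08},{"translation":[0.005,0,0],"rot":[0,0,0],"jaw":0.08},{"translation":[0.005,0,0],"rot":[0,0,0],"jaw":0.08},{"translation":[0.005,0,0],"rot":[0,0,0],"jaw":0.08}]'
python3 - <<'E'
from h import *
st()
for n in ("wrist","scene"): cv2.imwrite(f"pics/{n}2.png",optics.get_image(n)[:,:,::-1])
E
```

```text
clock: 4.55
position: [0.4828, 0.0766, 0.0207]
ee_rot: [3.139, -0.127, -0.0]
force: [-2.1, 0.1, 0.9]
width: 0.873
t 4.55 pos [0.4828 0.0766 0.0207] s -0.1312 u -0.0112 toolx yaw rel board deg 0.02 pitch -0.02 F(s,u,z) -2.1 -0.1 0.9 w 0.873 q [-0.02  0.56 -0.33  2.09  0.34  0.54 -2.25]
```

View pics/wrist2.png

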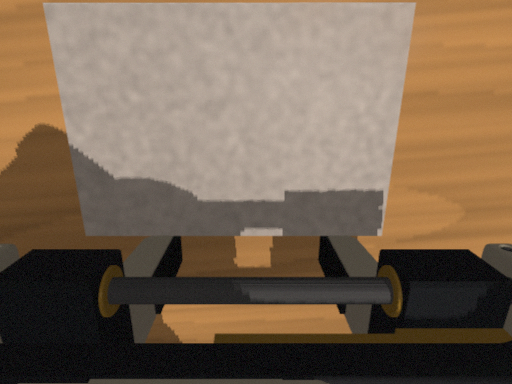

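View pics/scene2.png

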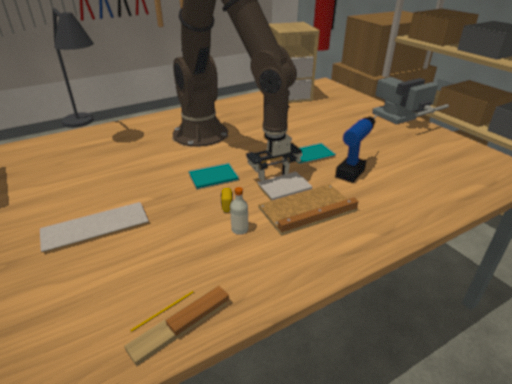

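```bash
python3 -m creep '[{"translation":[0.004,0,0],"rot":[0,0,0],"jaw":0.08},{"translation":[0.004,0,0],"rot":[0,0,0],"jaw":0.08},{"translation":[0.003,0,0],"rot":[0,0,0],"jaw":0.08},{"translation":[0.002,0,0],"rot":[0,0,0],"jaw":0.08},{"translation":[0,0,0],"rot":[0,0,0],"jaw":0.08}]'
python3 -c "
from h import *
st()"
python3 -m creep '[{"translation":[0.003,0,0],"rot":[0,0,0],"jaw":0.08},{"translation":[0,0,0],"rot":[0,0,0],"jaw":0.08}]'
python3 -c "
from h import *
st()"
```

```text
clock: 5.07
position: [0.4946, 0.0756, 0.0205]
ee_rot: [3.139, -0.128, -0.003]
force: [-4.2, 1.0, 2.2]
width: 0.873
t 5.07 pos [0.4946 0.0756 0.0205] s -0.1193 u -0.0112 toolx yaw rel board deg 0.01 pitch -0.11 F(s,u,z) -4.3 0.6 2.2 w 0.873 q [-0.01  0.57 -0.33  2.06  0.34  0.56 -2.23]
clock: 5.23
position: [0.4947, 0.0754, 0.0201]
ee_rot: [3.138, -0.126, -0.01]
force: [-13.3, 2.4, 8.6]
width: 0.87
t 5.23 pos [0.4947 0.0754 0.0201] s -0.1191 u -0.0113 toolx yaw rel board deg 0.05 pitch -0.37 F(s,u,z) -13.5 1.3 8.6 w 0.87 q [-0.01  0.57 -0.33  2.06  0.33  0.57 -2.23]
```

```bash
python3 -m creep '[{"translation":[-0.008,0,0],"rot":[0,0,0],"jaw":0.08},{"translation":[-0.009,-0.009,0],"rot":[0,0,0],"jaw":0.08},{"translation":[0,0,0],"rot":[0,5,0],"jaw":0.08},{"translation":[0,0,0],"rot":[0,5,0],"jaw":0.08},{"translation":[0,0,0],"rot":[0,5,0],"jaw":0.08},{"translation":[0,0,0],"rot":[0,5,0],"jaw":0.08},{"translation":[0,0,0],"rot":[0,0,0],"jaw":0.08},{"translation":[0,0,0],"rot":[0,0,0],"jaw":0.08}]'
python3 - <<'E'
from h import *
want(-.1235,-.002,.0185)
for n in ("wrist",): cv2.imwrite(f"pics/{n}3.png",optics.get_image(n)[:,:,::-1])
E
```

```text
clock: 5.9
position: [0.4897, 0.0877, 0.0327]
ee_rot: [3.083, -0.122, 0.458]
force: [0.3, -0.2, 0.1]
width: 0.869
t 5.9 pos [0.4897 0.0877 0.0327] s -0.1251 u 0.0004 toolx yaw rel board deg 0.23 pitch 16.94 F(s,u,z) 0.3 -0.1 0.1 w 0.869 q [-0.49  0.46  0.13  2.34  0.72  0.12 -2.73]
tool shift [-0.0026  0.0023  0.0141] n 0.014
```

View pics/wrist3.png

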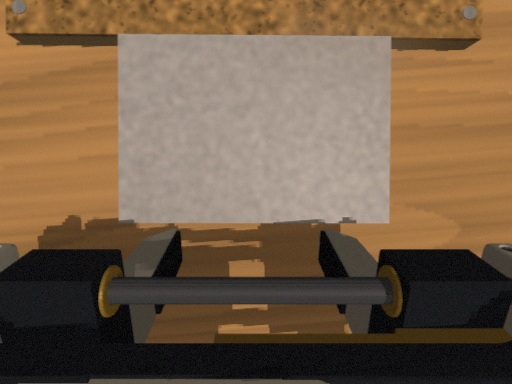

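```bash
python3 -m creep '[{"translation":[-0.004,0.002,0],"rot":[0,-3.5,0],"jaw":0.08},{"translation":[0,0,0],"rot":[0,-3.5,0],"jaw":0.08},{"translation":[0,0,0],"rot":[0,0,0],"jaw":0.08}]'
python3 - <<'E'
from h import *
want(-.128,-.002,.0175)
E
```

```text
clock: 6.2
position: [0.4899, 0.0819, 0.0309]
ee_rot: [3.105, -0.144, 0.309]
force: [0.8, 0.3, 0.3]
width: 0.871
t 6.2 pos [0.4899 0.0819 0.0309] s -0.1245 u -0.0053 toolx yaw rel board deg -0.59 pitch 11.37 F(s,u,z) 0.8 0.3 0.3 w 0.871 q [-0.21  0.47 -0.17  2.24  0.59  0.31 -2.57]
tool shift [-0.0061 -0.0034  0.0124] n 0.014
```

```bash
python3 -m creep '[{"translation":[-0.006,-0.002,0.004],"rot":[0,0,-0.3],"jaw":0.08},{"translation":[0,-0.001,0.005],"rot":[0,0,-0.3],"jaw":0.08},{"translation":[0,0,0.003],"rot":[0,0,0],"jaw":0.08},{"translation":[0,0,0],"rot":[0,0,0],"jaw":0.08}]'
python3 - <<'E'
from h import *
want(-.122,-.002,.0175)
E
```

```text
clock: 6.53
position: [0.4841, 0.086, 0.0166]
ee_rot: [3.1, -0.114, 0.31]
force: [0.4, -1.4, 0.8]
width: 0.871
t 6.53 pos [0.4841 0.086  0.0166] s -0.1306 u -0.0017 toolx yaw rel board deg 0.54 pitch 11.45 F(s,u,z) 0.6 -1.4 0.8 w 0.871 q [-0.27  0.5  -0.11  2.26  0.63  0.26 -2.61]
tool shift [0.0087 0.0004 0.0008] n 0.009
```

```bash
python3 -m creep '[{"translation":[0.0039,0,0.0006],"rot":[0,0,-0.25],"jaw":0.08},{"translation":[0.0039,0,0.0006],"rot":[0,0,-0.25],"jaw":0.08},{"translation":[0.0039,0,0.0006],"rot":[0,0,0],"jaw":0.08},{"translation":[0.001,0,0],"rot":[0,0,0],"jaw":0.08},{"translation":[0,0,0],"rot":[0,0,0],"jaw":0.08}]'
python3 - <<'E'
from h import *
st()
E
```

```text
clock: 6.95
position: [0.4938, 0.0859, 0.0172]
ee_rot: [3.099, -0.098, 0.302]
force: [-11.3, 3.7, 4.5]
width: 0.873
t 6.95 pos [0.4938 0.0859 0.0172] s -0.121 u -0.001 toolx yaw rel board deg 1.17 pitch 11.2 F(s,u,z) -11.6 2.8 4.5 w 0.873 q [-0.24  0.51 -0.14  2.24  0.62  0.28 -2.58]
```

```bash
python3 -m creep '[{"translation":[0.001,0,-0.0049],"rot":[0,0,0.4],"jaw":0.08},{"translation":[0.001,0,-0.0049],"rot":[0,0,0.4],"jaw":0.08},{"translation":[0.0014,0,-0.0048],"rot":[0,0,0],"jaw":0.08},{"translation":[0.0015,0,-0.0048],"rot":[0,0,0],"jaw":0.08}]'
python3 - <<'E'
from h import *
st()
for n in ("wrist","scene"): cv2.imwrite(f"pics/{n}4.png",optics.get_image(n)[:,:,::-1])
im=cv2.imread("pics/scene4.png")[120:250,200:380]; cv2.imwrite("pics/scene4c.png",cv2.resize(im,None,fx=4,fy=4,interpolation=cv2.INTER_CUBIC))
E
```

```text
clock: 7.28
position: [0.4956, 0.0859, 0.0375]
ee_rot: [3.1, -0.12, 0.305]
force: [-6.1, 1.2, -0.7]
width: 0.869
t 7.28 pos [0.4956 0.0859 0.0375] s -0.1191 u -0.0008 toolx yaw rel board deg 0.35 pitch 11.27 F(s,u,z) -6.2 0.7 -0.7 w 0.869 q [-0.2   0.47 -0.19  2.22  0.58  0.34 -2.54]
```

View pics/wrist4.png

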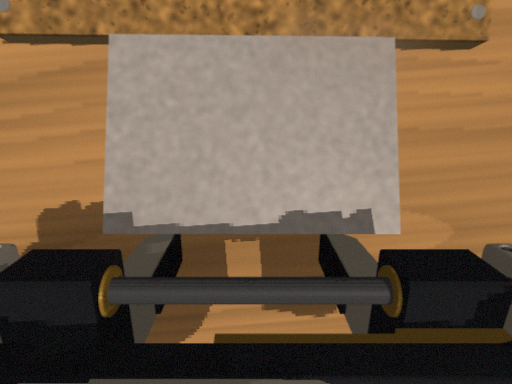

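View pics/scene4c.png

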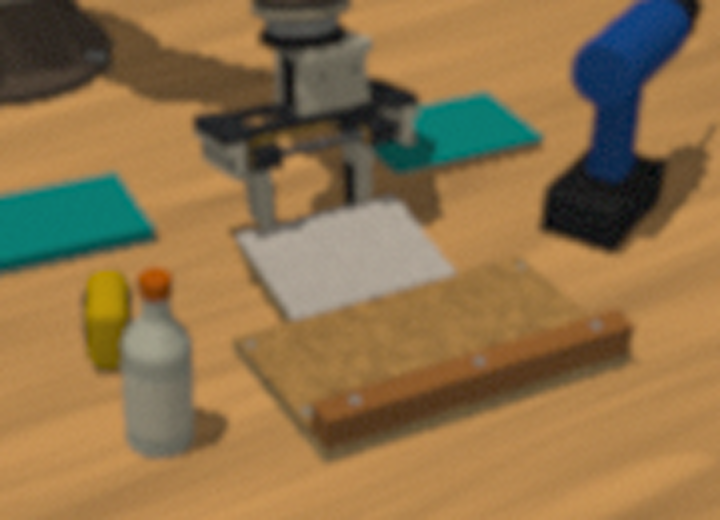

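```bash
python3 -m creep '[{"translation":[0.0026,0,-0.0056],"rot":[0,0,0.2],"jaw":0.08},{"translation":[0.0026,0,-0.0056],"rot":[0,0,0],"jaw":0.08},{"translation":[0.0026,0,-0.0056],"rot":[0,0,0],"jaw":0.08},{"translation":[0.0035,0,-0.0049],"rot":[0,0,0],"jaw":0.08},{"translation":[0.0035,0,-0.0049],"rot":[0,0,0],"jaw":0.08},{"translation":[0.0035,0,-0.0049],"rot":[0,0,0],"jaw":0.08}]'
python3 - <<'E'
from h import *
st()
for n in ("wrist","scene"): cv2.imwrite(f"pics/{n}5.png",optics.get_image(n)[:,:,::-1])
im=cv2.imread("pics/scene5.png")[120:250,200:380]; cv2.imwrite("pics/scene5c.png",cv2.resize(im,None,fx=4,fy=4,interpolation=cv2.INTER_CUBIC))
E
```

```text
clock: 7.88
position: [0.5072, 0.0852, 0.0721]
ee_rot: [3.1, -0.125, 0.304]
force: [-6.3, 1.0, 2.0]
width: 0.867
t 7.88 pos [0.5072 0.0852 0.0721] s -0.1075 u -0.0006 toolx yaw rel board deg 0.14 pitch 11.25 F(s,u,z) -6.4 0.5 2.0 w 0.867 q [-0.12  0.42 -0.27  2.16  0.5   0.45 -2.45]
```

View pics/wrist5.png

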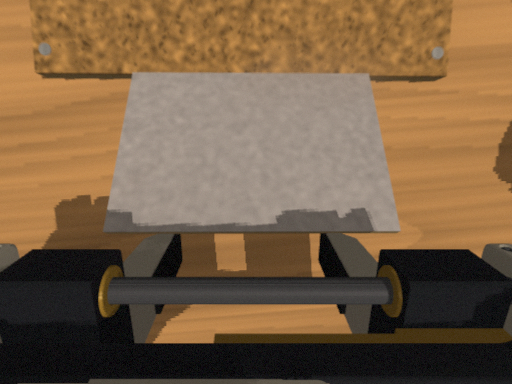

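View pics/scene5c.png

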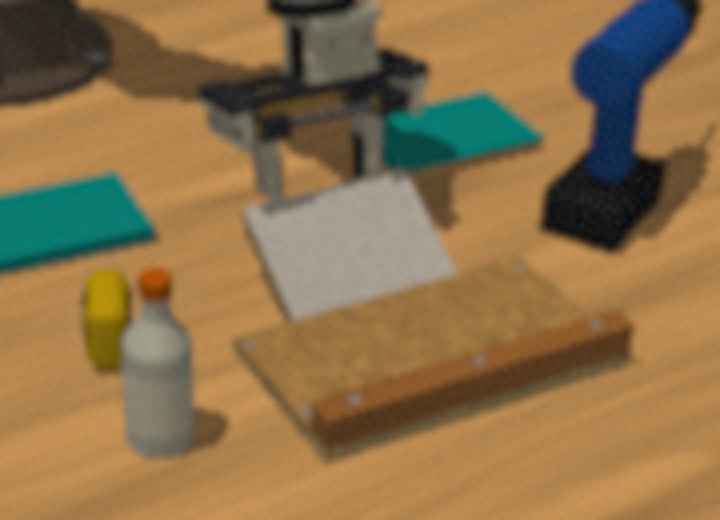

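```bash
python3 -m creep '[{"translation":[0.0052,0,-0.0043],"rot":[0,0,0],"jaw":0.08},{"translation":[0.0052,0,-0.0043],"rot":[0,0,0],"jaw":0.08},{"translation":[0.0052,0,-0.0043],"rot":[0,0,0],"jaw":0.08},{"translation":[0.0052,0,-0.0041],"rot":[0,0,0],"jaw":0.08},{"translation":[0.0061,0,-0.0022],"rot":[0,0,0],"jaw":0.08},{"translation":[0.0061,0,-0.0022],"rot":[0,0,0],"jaw":0.08},{"translation":[0.0061,0,-0.0022],"rot":[0,0,0],"jaw":0.08},{"translation":[0.0061,0,-0.0022],"rot":[0,0,0],"jaw":0.08}]'
python3 - <<'E'
from h import *
st()
for n in ("wrist","scene"): cv2.imwrite(f"pics/{n}6.png",optics.get_image(n)[:,:,::-1])
im=cv2.imread("pics/scene6.png")[120:250,200:380]; cv2.imwrite("pics/scene6c.png",cv2.resize(im,None,fx=4,fy=4,interpolation=cv2.INTER_CUBIC))
E
```

```text
clock: 8.65
position: [0.5492, 0.0827, 0.1071]
ee_rot: [3.1, -0.126, 0.311]
force: [-1.9, -1.2, 0.6]
width: 0.867
t 8.65 pos [0.5492 0.0827 0.1071] s -0.0655 u 0.0003 toolx yaw rel board deg 0.11 pitch 11.48 F(s,u,z) -1.8 -1.4 0.6 w 0.867 q [-0.05  0.42 -0.32  2.04  0.43  0.56 -2.33]
```

View pics/wrist6.png

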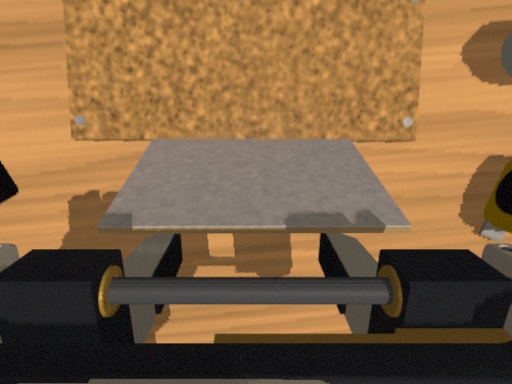

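View pics/scene6c.png

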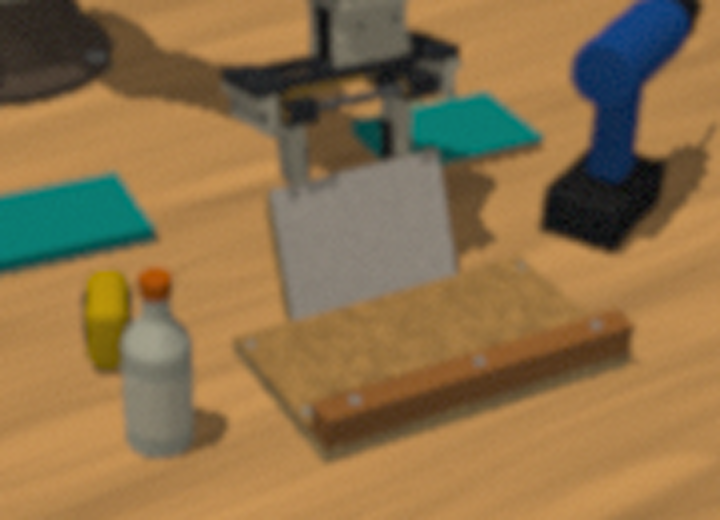

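```bash
python3 -m creep '[{"translation":[0.0062,0,-0.0003],"rot":[0,0,0],"jaw":0.08},{"translation":[0.0062,0,-0.0003],"rot":[0,0,0],"jaw":0.08},{"translation":[0.0062,0,-0.0003],"rot":[0,0,0],"jaw":0.08},{"translation":[0.0062,0,-0.0003],"rot":[0,0,0],"jaw":0.08},{"translation":[0.0059,0,0.0012],"rot":[0,0,0],"jaw":0.08},{"translation":[0.0059,0,0.0012],"rot":[0,0,0],"jaw":0.08},{"translation":[0.0059,0,0.0012],"rot":[0,0,0],"jaw":0.08},{"translation":[0.0059,0,0.0012],"rot":[0,0,0],"jaw":0.08}]'
python3 - <<'E'
from h import *
st()
for n in ("wrist","scene"): cv2.imwrite(f"pics/{n}7.png",optics.get_image(n)[:,:,::-1])
im=cv2.imread("pics/scene7.png")[120:250,200:380]; cv2.imwrite("pics/scene7c.png",cv2.resize(im,None,fx=4,fy=4,interpolation=cv2.INTER_CUBIC))
E
```

```text
clock: 9.42
position: [0.597, 0.0787, 0.1126]
ee_rot: [3.1, -0.126, 0.31]
force: [0.2, 0.0, 0.2]
width: 0.869
t 9.42 pos [0.597  0.0787 0.1126] s -0.0175 u 0.0002 toolx yaw rel board deg 0.1 pitch 11.45 F(s,u,z) 0.2 0.0 0.2 w 0.869 q [-0.03  0.47 -0.33  1.93  0.41  0.62 -2.27]
```

View pics/wrist7.png

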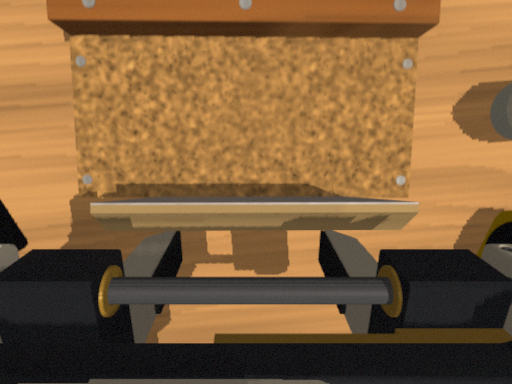

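View pics/scene7c.png

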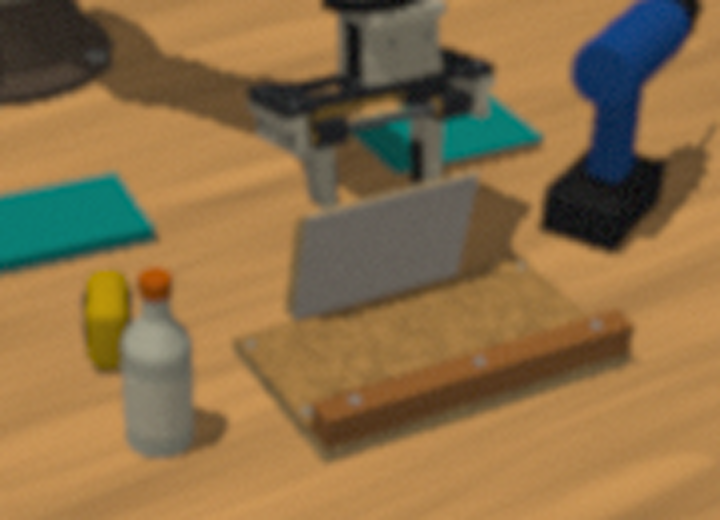

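```bash
python3 -m creep '[{"translation":[0.0067,0,0.002],"rot":[0,0,0],"jaw":0.08},{"translation":[0.0067,0,0.002],"rot":[0,0,0],"jaw":0.08},{"translation":[0.0067,0,0.002],"rot":[0,0,0],"jaw":0.08},{"translation":[0.0067,0,0.002],"rot":[0,0,0],"jaw":0.08},{"translation":[0,0,0],"rot":[0,0,0],"jaw":0.08}]'
python3 - <<'E'
from h import *
st()
for n in ("wrist","scene"): cv2.imwrite(f"pics/{n}8.png",optics.get_image(n)[:,:,::-1])
im=cv2.imread("pics/scene8.png")[120:250,200:380]; cv2.imwrite("pics/scene8c.png",cv2.resize(im,None,fx=4,fy=4,interpolation=cv2.INTER_CUBIC))
E
```

```text
clock: 9.93
position: [0.6257, 0.0762, 0.1102]
ee_rot: [3.1, -0.127, 0.311]
force: [0.5, -0.0, 0.5]
width: 0.866
t 9.93 pos [0.6257 0.0762 0.1102] s 0.0113 u 0.0 toolx yaw rel board deg 0.06 pitch 11.5 F(s,u,z) 0.5 -0.0 0.5 w 0.866 q [-0.02  0.51 -0.32  1.86  0.41  0.65 -2.25]
```

View pics/wrist8.png

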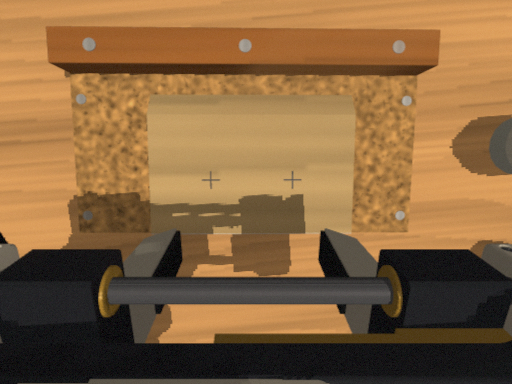

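View pics/scene8c.png

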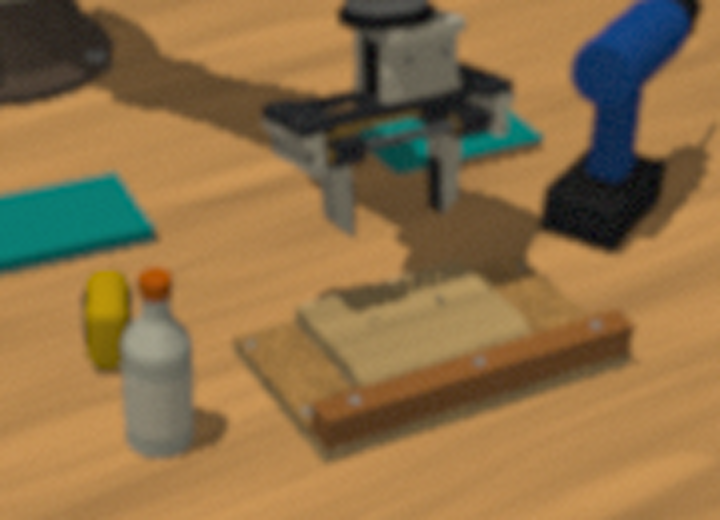

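```bash
python3 -m creep '[{"translation":[-0.013,0,-0.0026],"rot":[0,0,0],"jaw":0.08},{"translation":[-0.013,0,-0.0026],"rot":[0,0,0],"jaw":0.08},{"translation":[-0.013,0,-0.0026],"rot":[0,0,0],"jaw":0.08},{"translation":[-0.013,0,-0.0026],"rot":[0,0,0],"jaw":0.08},{"translation":[0,0,0],"rot":[0,-5.7,0],"jaw":0.08},{"translation":[0,0,0],"rot":[0,-5.7,0],"jaw":0.08},{"translation":[0,0,0.02],"rot":[0,0,0],"jaw":0.08},{"translation":[0,0,0.02],"rot":[0,0,0],"jaw":0.08},{"translation":[0,0,0.018],"rot":[0,0,0],"jaw":0.08},{"translation":[0,0,0.012],"rot":[0,0,0],"jaw":0.08},{"translation":[0,0,0.003],"rot":[0,0,0],"jaw":0.08},{"translation":[0,0,0],"rot":[0,0,0],"jaw":0.08}]'
python3 - <<'E'
from h import *
want(-.02,0,.036)
for n in ("wrist",): cv2.imwrite(f"pics/{n}9.png",optics.get_image(n)[:,:,::-1])
E
```

```text
clock: 11.03
position: [0.5705, 0.0797, 0.0365]
ee_rot: [3.123, -0.129, -0.002]
force: [-0.2, 0.9, 0.2]
width: 0.868
t 11.03 pos [0.5705 0.0797 0.0365] s -0.044 u -0.0009 toolx yaw rel board deg -0.05 pitch -0.04 F(s,u,z) -0.2 0.9 0.2 w 0.868 q [ 0.01  0.63 -0.35  1.87  0.34  0.71 -2.2 ]
tool shift [ 0.024  -0.0009  0.0005] n 0.024
```

View pics/wrist9.png

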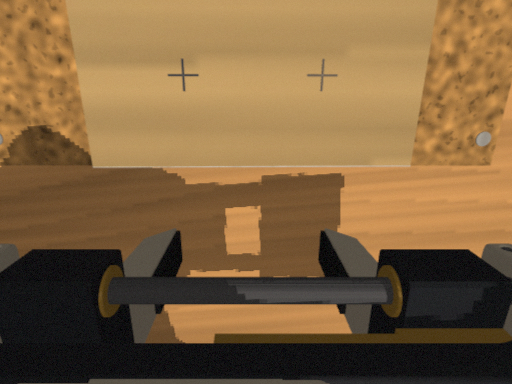

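```bash
python3 -m creep '[{"translation":[0.008,0,0],"rot":[0,0,0],"jaw":0.08},{"translation":[0.008,0,0],"rot":[0,0,0],"jaw":0.08},{"translation":[0.007,0,0],"rot":[0,0,0],"jaw":0.08},{"translation":[0.005,0,0],"rot":[0,0,0],"jaw":0.08},{"translation":[0.005,0,0],"rot":[0,0,0],"jaw":0.08},{"translation":[0.005,0,0],"rot":[0,0,0],"jaw":0.08},{"translation":[0.004,0,0],"rot":[0,0,0],"jaw":0.08},{"translation":[0.004,0,0],"rot":[0,0,0],"jaw":0.08},{"translation":[0.003,0,0],"rot":[0,0,0],"jaw":0.08},{"translation":[0.003,0,0],"rot":[0,0,0],"jaw":0.08},{"translation":[0,0,0],"rot":[0,0,0],"jaw":0.08}]'
python3 - <<'E'
from h import *
st()
for n in ("wrist",): cv2.imwrite(f"pics/{n}10.png",optics.get_image(n)[:,:,::-1])
E
```

```text
clock: 12.0
position: [0.6237, 0.0754, 0.0372]
ee_rot: [3.124, -0.129, 0.001]
force: [0.3, -0.5, -0.2]
width: 0.871
t 12.0 pos [0.6237 0.0754 0.0372] s 0.0094 u -0.0009 toolx yaw rel board deg -0.08 pitch 0.09 F(s,u,z) 0.3 -0.5 -0.2 w 0.871 q [ 0.02  0.69 -0.35  1.73  0.33  0.78 -2.15]
```

View pics/wrist10.png

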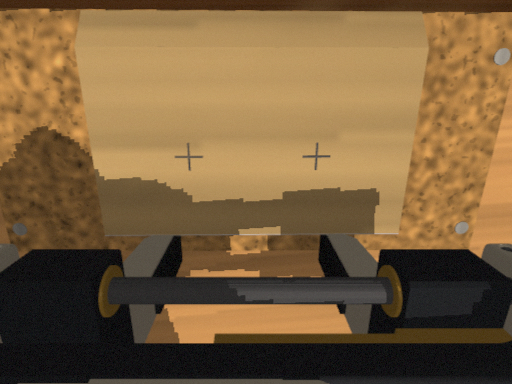

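Contact is near (s 0.0094, expected 0.0105), with no force yet. I keep pressing until the force rises.

```bash
python3 -m creep '[{"translation":[0.002,0,0],"rot":[0,0,0],"jaw":0.08},{"translation":[0.002,0,0],"rot":[0,0,0],"jaw":0.08},{"translation":[0.001,0,0],"rot":[0,0,0],"jaw":0.08},{"translation":[0,0,0],"rot":[0,0,0],"jaw":0.08}]'
python3 - <<'E'
from h import *
st()
for n in ("wrist",): cv2.imwrite(f"pics/{n}11.png",optics.get_image(n)[:,:,::-1])
E
```

```text
clock: 12.38
position: [0.6253, 0.0754, 0.0369]
ee_rot: [3.123, -0.128, -0.007]
force: [-10.0, 1.1, 7.3]
width: 0.871
t 12.38 pos [0.6253 0.0754 0.0369] s 0.011 u -0.0007 toolx yaw rel board deg -0.04 pitch -0.24 F(s,u,z) -10.0 0.3 7.3 w 0.871 q [ 0.02  0.69 -0.35  1.72  0.33  0.79 -2.15]
```

View pics/wrist11.png

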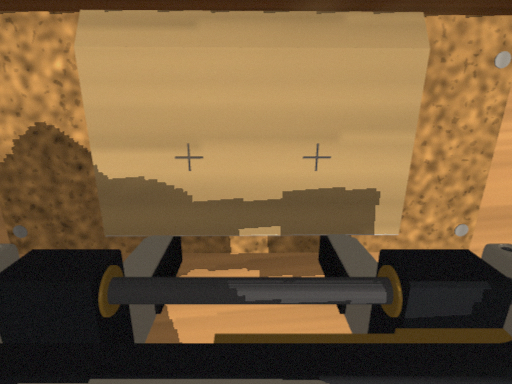

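```bash
python3 -m creep '[{"translation":[0.002,0,0],"rot":[0,0,0],"jaw":0.08},{"translation":[0,0,0],"rot":[0,0,0],"jaw":0.08},{"translation":[-0.006,0,0],"rot":[0,0,0],"jaw":0.08},{"translation":[-0.012,0,0],"rot":[0,0,0],"jaw":0.08},{"translation":[-0.02,0,0],"rot":[0,0,0],"jaw":0.08},{"translation":[-0.02,0,-0.02],"rot":[0,0,0],"jaw":0.08},{"translation":[-0.02,0,-0.03],"rot":[0,0,0],"jaw":0.08},{"translation":[-0.02,0,-0.03],"rot":[0,0,0],"jaw":0.08},{"translation":[-0.02,0,-0.03],"rot":[0,0,0],"jaw":0.08},{"translation":[0,0,-0.03],"rot":[0,0,0],"jaw":0.08},{"translation":[0,0,0],"rot":[0,0,0],"jaw":0.08}]'
python3 - <<'E'
from h import *
st()
for n in ("wrist","scene","top"): cv2.imwrite(f"pics/{n}12.png",optics.get_image(n)[:,:,::-1])
im=cv2.imread("pics/scene12.png")[120:250,200:380]; cv2.imwrite("pics/scene12c.png",cv2.resize(im,None,fx=4,fy=4,interpolation=cv2.INTER_CUBIC))
im=cv2.imread("pics/top12.png")[110:260,0:300]; cv2.imwrite("pics/top12c.png",cv2.resize(im,None,fx=2.6,fy=2.6,interpolation=cv2.INTER_CUBIC))
E
```

```text
clock: 13.35
position: [0.5146, 0.0881, 0.1829]
ee_rot: [3.126, -0.128, 0.015]
force: [0.7, 1.0, -0.0]
width: 0.871
t 13.35 pos [0.5146 0.0881 0.1829] s -0.1003 u 0.0029 toolx yaw rel board deg -0.0 pitch 0.57 F(s,u,z) 0.7 1.1 -0.0 w 0.871 q [ 0.06  0.37 -0.44  1.87  0.21  0.94 -2.13]
```

View pics/wrist12.png

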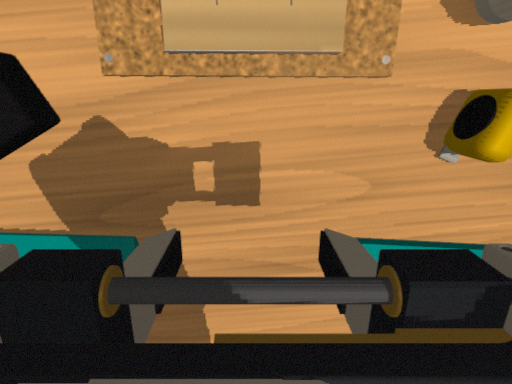

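View pics/scene12c.png

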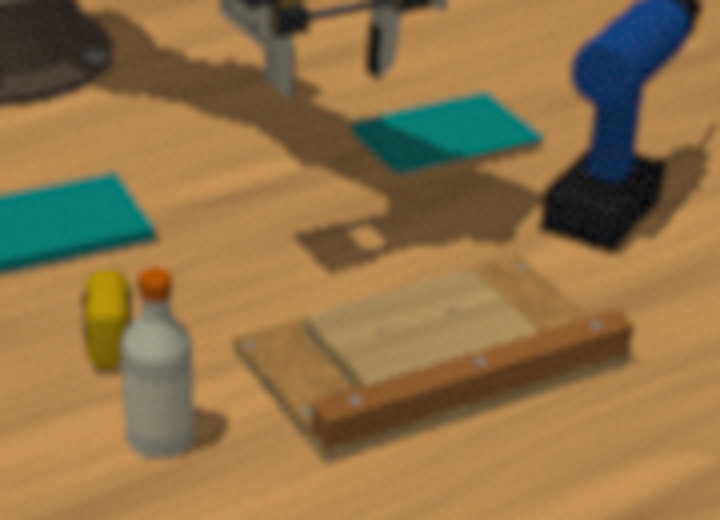

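View pics/top12c.png

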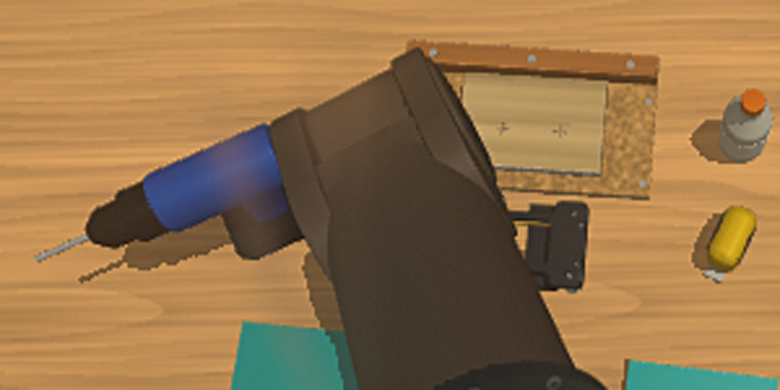

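```bash
python3 -m creep '[{"translation":[0.025,0,0],"rot":[0,0,0],"jaw":0.08},{"translation":[0.025,0,0],"rot":[0,0,0],"jaw":0.08},{"translation":[0.025,0,0],"rot":[0,0,0],"jaw":0.08},{"translation":[0,0,0],"rot":[0,0,0],"jaw":0.08}]'
python3 - <<'E'
from h import *
st()
im=optics.get_image("wrist")[:,:,::-1]; cv2.imwrite("pics/wrist13.png",cv2.resize(im,None,fx=1.5,fy=1.5,interpolation=cv2.INTER_CUBIC))
E
```

```text
clock: 13.83
position: [0.5909, 0.079, 0.1752]
ee_rot: [3.123, -0.133, 0.001]
force: [0.9, -0.9, 0.5]
width: 0.87
t 13.83 pos [0.5909 0.079  0.1752] s -0.0236 u 0.0001 toolx yaw rel board deg -0.22 pitch 0.08 F(s,u,z) 1.0 -0.9 0.5 w 0.87 q [ 0.06  0.49 -0.41  1.7   0.24  1.01 -2.1 ]
```

View pics/wrist13.png

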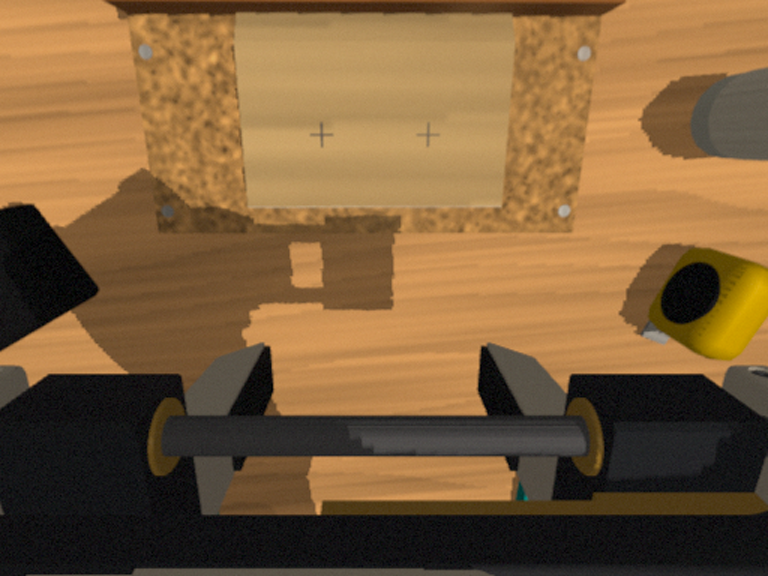

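The drawer front lies with its far edge (235,12)–(515,12) against the fence at both ends. Its near edge (247,207)–(503,207) is parallel to the board front (158,233)–(573,233). Nothing overhangs, and the drill, glue and tape are where they were. I hand it in.

```bash
python3 -c "
from h import *
print(arm.sign_off())"
```

```text
the job is handed in; nothing more can be done
None
```

The small white drawer front is turned over and lies face down and flat on the cork, pushed home against the fence. I handed it in at about 14 s on the robot's clock. The steps:

- **Push:** I slid it along the bench with two open fingertips until it sat square against the board's front.
- **Tip:** I raised it by the finger-pull edge until it fell over onto the cork by itself. I never gripped it.
- **Home:** I pushed it to the fence, where it stopped within 0.5 mm of the expected place under about 10 N. I pressed a little harder once more and backed off.

**Last checks:** The wrist picture shows the far edge at the fence along its whole length. The near edge is parallel to the board front, about 20 mm inside it, and nothing overhangs either end. The drill, glue and tape look untouched. The wide front was out of view in the last pictures, but the arm never went near it after the first swing across the bench. The robot was touching nothing at hand-in.

**What did not go to plan:** I meant to tilt the fingers 20° for the tip-up, but two joints reached the ends of their ranges at 17°. I backed off and used about 11° instead. I saw no joint outside its stated range; the closest readings were 0.12 on joint 6, which is its limit, and -2.73 on joint 7, whose limit is -2.74.

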